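# Clear the planter inspection bench

## Task

Clear the inspection bench: stand every green-stickered planter in a nest of the green pass tray and every red-stickered one in a nest of the red reject tray, one planter to a nest, still upside down and seated on the nest floor. Pick up the divided dish, turn it and tip it over the red tub so that only the yellow rejects in its red section fall in and the white float balls stay in the green section, and then set the dish back level on its black mat, centred to within about 3 cm. The order is free.

Things in the scene. Friction and masses are not known exactly. Their poses are not given: they have to be found in the camera images.
- dish: White two-section dish, 150 mm (its x) by 118 mm (y), 250 g; origin at the centre of its underside. Red section on the +x side, green on the -x side of a divider 8 mm thick, 40 mm high, along y. Each section: flat floor 4 mm up, end walls 30 mm high. Tilted 50 degrees or more about y, the lower section empties over its rim; balls in the upper one rest against the divider
- dish_grip (a point): Point on the grip tab of the dish, 60 mm above its underside; the tab stands on the divider, 12 mm thick (dish x), 56 mm long (dish y), from 40 to 78 mm above the underside. Axes as the dish's
- dish_red_rim (a point): Middle of the outer rim of the red section, at x = 75 mm, z = 24 mm of the dish: the section's outer side flares up to it at 30 degrees from the floor's edge at x = 40 mm; no lip. The green section is its mirror image
- mat: Black rubber mat, 160 x 130 x 3 mm, fixed, on which the dish stands at the start; origin at the centre of its underside
- tub: Red open-topped square reject tub, 180 x 180 mm outside, 70 mm high, wall 5 mm, fixed; origin at the centre of its underside
- pass_tray: The pass tray, with green walls: fixed, 278 (x) x 94 (y) mm, with three square nests in a row along its x, 92 mm apart, each 84 x 84 mm inside, plywood floor 5 mm above the table, walls 24 mm high; origin at the centre of its underside
- pass_tray_nest1 (a point): Centre of the floor of nest 1 of the pass tray; axes as the tray's
- pass_tray_nest2 (a point): Centre of the floor of nest 2 of the pass tray; axes as the tray's
- pass_tray_nest3 (a point): Centre of the floor of nest 3 of the pass tray; axes as the tray's
- reject_tray: The reject tray, with red walls: fixed, 278 (x) x 94 (y) mm, with three square nests in a row along its x, 92 mm apart, each 84 x 84 mm inside, plywood floor 5 mm above the table, walls 24 mm high; origin at the centre of its underside
- reject_tray_nest1 (a point): Centre of the floor of nest 1 of the reject tray; axes as the tray's
- reject_tray_nest2 (a point): Centre of the floor of nest 2 of the reject tray; axes as the tray's
- reject_tray_nest3 (a point): Centre of the floor of nest 3 of the reject tray; axes as the tray's
- planter_a: Grey planter pot standing upside down: 68 mm across the rim at the bottom, tapering evenly to 52 mm at the top, 90 mm high, about 120 g, with a round green sticker (34 mm) on top; origin at the centre of its lower face, z up through the sticker. May be absent
- planter_b: Grey planter pot standing upside down: 68 mm across the rim at the bottom, tapering evenly to 52 mm at the top, 90 mm high, about 120 g, with a round green sticker (34 mm) on top; origin at the centre of its lower face, z up through the sticker. May be absent
- planter_c: Grey planter pot standing upside down: 68 mm across the rim at the bottom, tapering evenly to 52 mm at the top, 90 mm high, about 120 g, with a round red sticker (34 mm) on top; origin at the centre of its lower face, z up through the sticker. May be absent
- planter_d: Grey planter pot standing upside down: 68 mm across the rim at the bottom, tapering evenly to 52 mm at the top, 90 mm high, about 120 g, with a round red sticker (34 mm) on top; origin at the centre of its lower face, z up through the sticker. May be absent
- planter_e: Grey planter pot standing upside down: 68 mm across the rim at the bottom, tapering evenly to 52 mm at the top, 90 mm high, about 120 g, with a round green sticker (34 mm) on top; origin at the centre of its lower face, z up through the sticker. May be absent
- yellow_ball1: Yellow plastic float ball, 26 mm across, 12 g, a yellowed reject, in the red section of the dish at the start; origin at its centre. May be absent
- yellow_ball2: Yellow plastic float ball, 26 mm across, 12 g, a yellowed reject, in the red section of the dish at the start; origin at its centre. May be absent
- yellow_ball3: Yellow plastic float ball, 26 mm across, 12 g, a yellowed reject, in the red section of the dish at the start; origin at its centre. May be absent
- white_ball1: White plastic float ball, 26 mm across, 12 g, a good one, in the green section of the dish at the start; origin at its centre. May be absent
- white_ball2: White plastic float ball, 26 mm across, 12 g, a good one, in the green section of the dish at the start; origin at its centre. May be absent
- white_ball3: White plastic float ball, 26 mm across, 12 g, a good one, in the green section of the dish at the start; origin at its centre. May be absent

How it is judged:
By the outcome, as a careful person would: the job done as asked, in the order asked, and still so for the second after the job is handed in, with the robot touching nothing.
Of planter_a, planter_b, planter_c, planter_d, planter_e only 4 to 5 are there at a start; the rules pass over those that are not, and their reading is None.
Of yellow_ball1, yellow_ball2, yellow_ball3 only 2 to 3 are there at a start; the rules pass over those that are not, and their reading is None.
Of white_ball1, white_ball2, white_ball3 only 2 to 3 are there at a start; the rules pass over those that are not, and their reading is None.
At some moment in a run one of planter_a, planter_b, planter_c, planter_d, planter_e may be knocked a few centimetres aside while the robot is not near it.
It also fails if it takes over 210 s, if anything falls off the work surface, if the arm or the gripper's body presses on something with over 40 N, if the wrist force passes 120 N, or if a joint passes its speed limit or range.

## Robot

A 6-joint arm with a two-finger parallel gripper is mounted at the origin on the work surface. World frame = base frame: x ahead of the robot, y to its left, z up, the work surface at z = 0. Lengths are in mm, angles in rad, forces in N, time in s.
With the tool pointing down it reaches from about 425 to 950 mm from the base axis. Payload 3.5 kg.
Tool frame: the origin (TCP) lies on the centre line of the jaws, within the pads' length; the fingertips stand 8 mm ahead of it and the grasp point (between the pads) lies 11 mm behind it (arm.nose_length is the distance from the TCP to the fingertips, in mm); z points along the fingers, y is the line along which they close (so a half turn about z gives the same grasp; the last joint's range is limited). The gripper opens to 85 mm and grips with 20 to 120 N. Pads are 22 mm wide; open, the fingers measure 114 mm over their backs; the gripper's body (76 mm by 85 mm) begins 54 mm behind the grasp point. The pads swing forward as they close: fully open they stand 13 mm farther back than shut.
Start: joints at [1.192, 0.286, 1.577, -0, 1.279, -0.15], TCP at [153.06, 657.403, 239.325] pointing down, gripper open.
Joint ranges: [-2.77, 2.77], [-0.9, 2.22], [0.21, 2.48], [-1.53, 4.67], [0.24, 2.81], [-2.84, 2.84]. Speed limits (rad/s): [2.79, 2.79, 3.14, 3.14, 3.14, 3.14].

## Interface

Orientations are given as a unit quaternion [x, y, z, w].
In Python, from rig import arm gives the robot as it stands.
- The arm moves only by the tool play_rows, never from a script. Its argument "increments" is text: rows parted by semicolons, each of 5 numbers parted by spaces: the closure, from -1 (fully open) to 1 (shut), then the shift along the tool's x, y, z in units of 30 mm (1.0 is 30 mm), then the turn about the tool's z in units of 8 degrees (1.0 is 8 degrees). In form: gripper x y z twist; .... A call has 1 to 10 rows; each row is the pose to reach, as a shift and turn from the pose commanded when the call began, along the tool's axes at that moment; what a row does not reach only later rows make up. A row lasts 1/8 s, in which the tool goes at most 62.5 mm and 10.7 degrees, less where a joint would pass 70% of its speed; a pose out of reach is approached as far as the arm can. A call with a gripper value outside its range is refused whole. The fingers move at their own pace and stop on an object; "force" is the grip in N (left out, the last holds). Time passes only in rows, so rows that repeat a pose let the fingers close. It gives the time, the measured TCP pose, the force, the opening and the grip force at its end, in the units of the state.
- arm.sense(): the state, without advancing time (a new reading comes with each control period).
- arm.read_camera(name): name is "scene" or "top" or "wrist"; returns (picture, depth): 480x640x3 uint8, blue, green, red; 480x640 float32, mm along the optical axis (not along the pixel's ray), 0 where there is no reading.
- arm.camera_model(name): a dict with "fov_y" (degrees; the focal length in pixels is half the picture's height over the tangent of half this angle, whatever the lens; pixels are square), "cx", "cy" (the principal point, pixels), "k1" (the pictures are not rectified: a ray, as slopes to the right and down, at radius r is drawn at 1 + k1 r^2 times it, then the intrinsics apply), "cam_to_world" (4x4, takes a point from camera to world coordinates). Camera axes: x right, y down, z forward; pixel columns grow to the right and rows downward; lengths in mm; the calibration is good to about 2 mm. A picture is of the moment at which its call begins: read the wrist's pose just before it. camera_model takes no time and is no camera call; for the wrist camera it gives the pose at the moment of the call.
- arm.job_done(): hands the job in; it is judged then, once.
Trained networks look in the newest picture that a camera, given by its name, has taken for a name from the list of things; names that differ only in an ending like _2 or _b are one class to them, and where a whole thing is asked for, a point or a joint stands for the part that bears it (a point fixed in the world has none). Each returns a list of dicts, best first, with "p" (0 to 1); they miss things now and then, are a little off and sometimes report something else, mostly with a low value. They report only what shows in the picture. A call takes as long as a camera call.
- arm.boxes_of(query, camera): "xyz" ([x, y, z] in mm, in world coordinates, good to about 4 mm: the middle of the surface that is visible of it).
- arm.silhouettes(query, camera): "mask" (480x640 bool, what is visible of it).
- arm.spot_point(query, camera): "xyz" ([x, y, z] in mm, in world coordinates, good to about 4 mm: a listed point, or the origin of a listed thing).
The state is a dict: "time_s": time; "qpos": joint angles; "joint_velocities": joint speeds; "effort": joint torques, N m; "eef_pos": TCP position; "eef_rot": TCP orientation; "contact_force": force on the tool from outside, world axes, zero at the start; "moment": the same for the moment, N m; "finger_gap": opening from 0.0 (shut) to 1.0 (fully open); "finger_force": force on a finger pad.
Only numpy, scipy, OpenCV 4.12 (cv2) and the standard library are available. Lean on these libraries where they do the work, as an engineer would, in place of code of your own. Each camera call takes 0.05 s, during which the arm holds its last target. There are 200 camera calls.

## Working session

There is one attempt and no reset: what is moved stays moved. The work goes in short steps, Python scripts to look and compute and a tool call to move; the robot and the scene stay as the last step left them, time stands still between calls to the robot, and variables do not carry over. Pictures are saved under pics/ and viewed, at most 14 in all, crops included, and the job is handed in when it is done.

Besides the shell and the picture viewer there is one more tool, called after ">>>" in YAML: its name, and indented under it one key for each argument. play_rows: Moves the arm, as the interface text tells. Its arguments: {"type":"object","properties":{"increments":{"type":"string"},"force":{"type":"number"}},"required":["increments"]}

```bash
mkdir -p pics; ls; cat > h.py <<'E'
import numpy as np, cv2, sys
from rig import arm
from scipy.spatial.transform import Rotation as R
def cloud(name):
    m=arm.camera_model(name); im,d=arm.read_camera(name)
    f=240/np.tan(np.radians(m["fov_y"])/2)
    K=np.array([[f,0,m["cx"]],[0,f,m["cy"]],[0,0,1.]])
    v,u=np.mgrid[0:480,0:640].astype(np.float32)
    p=cv2.undistortPoints(np.stack([u.ravel(),v.ravel()],1)[:,None],K,np.array([m["k1"],0,0,0.]))[:,0]
    P=np.c_[p,np.ones(len(p))]*d.reshape(-1,1)
    T=np.array(m["cam_to_world"]); W=(P@T[:3,:3].T+T[:3,3]).reshape(480,640,3)
    W[d==0]=np.nan
    return im,W
def state():
    s=arm.sense(); r=R.from_quat(s["eef_rot"])
    print("t",round(s["time_s"],2),"pos",np.round(s["eef_pos"],1),"R",np.round(r.as_matrix(),3).tolist(),"q",np.round(s["qpos"],3),"gap",s["finger_gap"],"ff",s["finger_force"],"F",np.round(s["contact_force"],1))
    return np.array(s["eef_pos"]),r.as_matrix()
def delta(target):
    p,M=state(); return np.round(M.T@(np.array(target)-p)/30,2)
E
python3 - <<'E'
from h import *
state()
for c in ["scene","top","wrist"]:
    im,W=cloud(c); cv2.imwrite(f"pics/{c}0.png",im); np.save(f"{c}0.npy",W)
    print(c,np.round(np.array(arm.camera_model(c)["cam_to_world"])[:3,3]))
    for q in ["dish","tub","mat","pass_tray","reject_tray","planter_a","planter_c","yellow_ball1","white_ball1","dish_grip","dish_red_rim","pass_tray_nest1","pass_tray_nest2","pass_tray_nest3","reject_tray_nest1","reject_tray_nest2","reject_tray_nest3"]:
        if c=="wrist": continue
        print(c,q,[(np.round(o["xyz"]).astype(int).tolist(),round(o["p"],2)) for o in arm.spot_point(q,c) if o["p"]>.3])
E
```

```text
pics
t 0.0 pos [152.8 656.8 237.9] R [[-0.974, 0.227, -0.001], [0.227, 0.974, -0.002], [0.0, -0.002, -1.0]] q [ 1.192  0.287  1.578  0.     1.279 -0.15 ] gap 0.9980921229011284 ff 0.0 F [-0.1  0.2 -0.2]
scene [1025. -651.  602.]
scene dish [([641, -154, 3], 0.87), ([532, 338, 4], 0.41)]
scene tub [([434, -327, -2], 0.68), ([560, 48, 0], 0.5)]
scene mat [([560, 48, 0], 0.47), ([603, -176, 21], 0.43)]
scene pass_tray [([530, 335, 1], 0.77)]
scene reject_tray [([524, 196, -2], 0.67)]
scene planter_a [([463, -72, 1], 0.94), ([441, 36, 0], 0.89), ([619, -326, 0], 0.86), ([694, 41, 0], 0.63), ([563, 49, -2], 0.57)]
scene planter_c [([463, -72, 1], 0.94), ([441, 36, 0], 0.89), ([619, -326, 0], 0.86), ([694, 41, 0], 0.63), ([563, 49, -2], 0.57)]
scene yellow_ball1 [([652, -188, 18], 0.69), ([677, -122, 23], 0.57), ([663, -162, 22], 0.5)]
scene white_ball1 [([605, -177, 19], 0.44)]
scene dish_grip [([637, -148, 63], 0.62)]
scene dish_red_rim [([710, -175, 27], 0.75)]
scene pass_tray_nest1 [([532, 334, 5], 0.91), ([629, 329, 7], 0.89)]
scene pass_tray_nest2 [([532, 334, 5], 0.91), ([629, 329, 
[... 913 characters left out ...]
[612, -146, 20], 0.65), ([607, -178, 21], 0.45)]
top dish_grip [([640, -156, 62], 0.63)]
top dish_red_rim [([652, -189, 14], 0.71)]
top pass_tray_nest1 [([447, 341, 6], 0.75), ([627, 338, 6], 0.75), ([534, 335, 8], 0.72), ([440, 35, 0], 0.64)]
top pass_tray_nest2 [([447, 341, 6], 0.75), ([627, 338, 6], 0.75), ([534, 335, 8], 0.72), ([440, 35, 0], 0.64)]
top pass_tray_nest3 [([447, 341, 6], 0.75), ([627, 338, 6], 0.75), ([534, 335, 8], 0.72), ([440, 35, 0], 0.64)]
top reject_tray_nest1 [([614, 202, 10], 0.91), ([522, 199, 2], 0.78)]
top reject_tray_nest2 [([614, 202, 10], 0.91), ([522, 199, 2], 0.78)]
top reject_tray_nest3 [([614, 202, 10], 0.91), ([522, 199, 2], 0.78)]
wrist [ 89. 671. 374.]
```

View pics/top0.png

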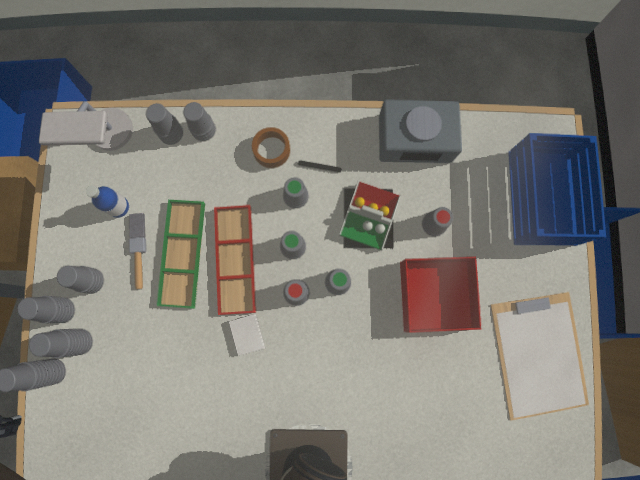

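View pics/scene0.png

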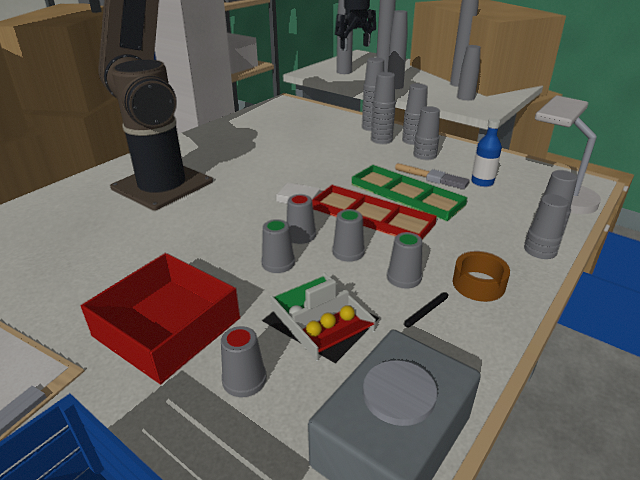

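```bash
python3 - <<'E'
import numpy as np,cv2
for c in ["top","scene"]:
    W=np.load(c+"0.npy"); im=cv2.imread(f"pics/{c}0.png"); hsv=cv2.cvtColor(im,cv2.COLOR_BGR2HSV)
    # planter tops z~90
    m=(abs(W[...,2]-90)<6)&(W[...,0]>380)&(W[...,0]<760)&(abs(W[...,1])<380)
    n,l,st,ce=cv2.connectedComponentsWithStats(m.astype(np.uint8))
    for i in range(1,n):
        if st[i,4]<60: continue
        k=l==i; P=W[k]; s=k&(hsv[...,1]>110); 
        print(c,"top",st[i,4],np.round(np.nanmean(P,0),1),"ext",np.round((P.max(0)+P.min(0))/2,1),np.round(np.ptp(P,0)),"sticker",s.sum(),np.round(W[s].mean(0),1) if s.any() else 0,np.median(hsv[...,0][s]) if s.any() else 0)
    # colored walls
    for nm,(a,b) in dict(green=(45,85),red=(170,180)).items():
        for z0,z1 in((19,29),(64,74)):
            k=(hsv[...,0]>=a)&(hsv[...,0]<=b)&(hsv[...,1]>110)&(W[...,2]>z0)&(W[...,2]<z1)
            if nm=="red": k|=(hsv[...,0]<6)&(hsv[...,1]>110)&(W[...,2]>z0)&(W[...,2]<z1)
            n,l,st,_=cv2.connectedComponentsWithStats(k.astype(np.uint8))
            for i in range(1,n):
                if st[i,4]>150:
                    P=W[l==i]; r=cv2.minAreaRect(P[:,:2].astype(np.float32)); print(c,nm,z0,st[i,4],np.round(r[0],1),np.round(r[1],0),round(r[2],1),np.round(P[:,2].mean(),1))
    k=(W[...,2]>50)&(W[...,2]<84)&(abs(W[...,0]-640)<60)&(abs(W[...,1]+150)<60)
    P=W[k]
    if len(P):
        r=cv2.minAreaRect(P[:,:2].astype(np.float32)); print(c,"tab",k.sum(),P.mean(0).round(1),np.round(r[0],1),np.round(r[1],0),r[2],P[:,2].max(), np.round(np.linalg.eigh(np.cov(P[:,:2].T))[1][:,1],3))
E
```

```text
top top 318 [692.7  44.5  90.4] ext [693.2  43.7  89.8] [48. 50. 12.] sticker 99 [694.   42.9  91. ] 65.0
top top 357 [ 621.5 -322.5   90.1] ext [ 621.9 -323.1   90. ] [52. 54. 12.] sticker 128 [ 623.7 -324.7   90.6] 2.0
top top 357 [558.8  48.2  90.5] ext [559.3  48.3  90. ] [52. 49. 12.] sticker 104 [559.   47.2  91.4] 64.0
top top 366 [467.4 -68.2  90.4] ext [468.2 -67.5  89.9] [51. 50. 12.] sticker 104 [467.  -69.8  91. ] 65.0
top top 364 [439.2  37.5  90.4] ext [438.3  37.7  90.1] [50. 50. 11.] sticker 139 [439.   36.6  91.1] 2.0
top green 19 176 [ 580.  -127.4] [100.  22.] 69.9 23.7
top red 19 263 [ 700.3 -171.9] [107.  22.] 71.1 23.4
top red 19 698 [520.8 197.1] [277.  96.] 4.8 23.9
top red 64 165 [ 447.3 -405.3] [187.  61.] 20.7 69.4
top red 64 196 [ 431.9 -251.2] [177.  34.] 2.8 69.2
top tab 144 [ 637.7 -148.3   73.9] [ 639.8 -149.9] [56. 13.] 70.48958587646484 83.96201105095429 [0.347 0.938]
scene top 295 [444.2  33.   90.1] ext [441.2  36.7  89. ] [51. 51. 10.] sticker 105 [440.6  36.7  91.6] 1.0
scene top 338 [561.3  42.7  90.2] ext [559.7  47.   88.9] [50. 52. 10.] stick
[... 277 characters left out ...]
1   89.8] ext [ 625.5 -325.3   88.8] [51. 53. 10.] sticker 330 [ 624.1 -324.6   90.8] 1.0
scene green 19 199 [ 633.4 1970.9] [ 39. 365.] 90.0 23.9
scene green 19 740 [536.4 336.1] [102. 279.] 88.4 22.9
scene green 19 371 [ 578.8 -127.8] [104.  21.] 71.6 23.8
scene green 64 177 [ 629.  1975.2] [ 41. 354.] 88.2 69.1
scene red 19 785 [521.5 196.3] [279.  99.] 4.3 23.3
scene red 19 511 [ 375.8 -283. ] [199. 100.] 51.2 24.3
scene red 19 667 [ 483.  -367.4] [252. 127.] 47.4 24.0
scene red 19 374 [ 703.4 -173.1] [110.  20.] 71.7 24.3
scene red 64 1506 [ 436.7 -324.9] [183. 181.] 2.4 68.3
scene tab 556 [ 642.2 -154.1   69.3] [ 640.2 -151. ] [56. 14.] 73.03538513183594 83.95492643992407 [0.338 0.941]
```

The top view (looking down, +x up, +y left) shows green-stickered planters at px (294,187), (291,241), (339,278), red ones at (296,290), (441,216), the dish at (370,215) on the mat, and the tub at (441,295). The scene view agrees, and shows three yellow balls in the red section. The heights measured from both views match the given sizes: 90 mm tops, 24 mm trays, 69 mm tub. First move: above the far green planter, turning tool y to world y.

>>> play_rows:
  increments: "-1 -22.2 -15.8 2.6 -1.64;-1 -22.2 -15.8 2.6 -1.64;-1 -22.2 -15.8 2.6 -1.64;-1 -22.2 -15.8 2.6 -1.64;-1 -22.2 -15.8 2.6 -1.64;-1 -22.2 -15.8 2.6 -1.64;-1 -22.2 -15.8 2.6 -1.64;-1 -22.2 -15.8 2.6 -1.64;-1 -22.2 -15.8 2.6 -1.64;-1 -22.2 -15.8 2.6 -1.64"
  force: 40

```text
time_s: 3.1
eef_pos: [566.2, 189.4, 180.2]
eef_rot: [-0.0, 1.0, 0.0, 0.0]
contact_force: [0.4, -0.1, 0.0]
finger_gap: 0.998
finger_force: 0.0
```

```bash
python3 - <<'E'
from h import *
print(delta([694,43,150]))
E
```

```text
t 3.1 pos [566.2 189.4 180.2] R [[-1.0, -0.0, 0.001], [-0.0, 1.0, 0.0], [-0.001, 0.0, -1.0]] q [ 0.153  0.171  1.826  0.     1.144 -1.418] gap 0.9977889807506245 ff 0.0 F [ 0.4 -0.1  0. ]
[-4.26 -4.88  1.01]
```

>>> play_rows:
  increments: "-1 -4.26 -4.88 0.5 0;-1 -4.26 -4.88 0.5 0;-1 -4.26 -4.88 1 0;-1 -4.26 -4.88 1 0;-1 -4.26 -4.88 1 0;-1 -4.26 -4.88 1 0"

```text
time_s: 3.85
eef_pos: [692.2, 46.2, 150.6]
eef_rot: [-0.001, 1.0, 0.0, 0.0]
contact_force: [-0.7, -0.4, -0.0]
finger_gap: 0.994
finger_force: 0.0
```

```bash
cat >> h.py <<'E'
def tops(c):
    im,W=cloud(c); hsv=cv2.cvtColor(im,cv2.COLOR_BGR2HSV)
    m=(W[...,2]>82)&(W[...,2]<103)&(W[...,0]>380)&(W[...,0]<760)&(abs(W[...,1])<400)&(hsv[...,1]>110)
    n,l,st,ce=cv2.connectedComponentsWithStats(m.astype(np.uint8))
    for i in range(1,n):
        if st[i,4]<50: continue
        P=W[l==i]; h=np.median(hsv[...,0][l==i])
        print(c,"green" if 45<h<85 else "red?",st[i,4],np.round(((P.max(0)+P.min(0))/2),1),np.round(P.mean(0),1))
    return im,W
E
python3 - <<'E'
from h import *
state(); im,W=tops("wrist"); cv2.imwrite("pics/w1.png",im); tops("top")
E
```

```text
t 3.85 pos [692.2  46.2 150.6] R [[-1.0, -0.002, 0.0], [-0.002, 1.0, 0.0], [-0.0, 0.0, -1.0]] q [-0.079  0.403  1.595  0.     1.143 -1.652] gap 0.994101124891889 ff 0.0 F [-0.7 -0.4 -0. ]
wrist green 3666 [694.4  41.1  90.9] [694.   41.2  91. ]
top red? 128 [ 624.4 -324.7   91.1] [ 623.7 -324.8   90.6]
top green 123 [466.9 -69.7  90.6] [466.9 -69.6  91.1]
```

>>> play_rows:
  increments: "-1 0 -0.03 1.7 0;-1 0 -0.03 3.4 0;-1 0 -0.03 3.5 0;1 0 -0.03 3.5 0;1 0 -0.03 3.5 0;1 0 -0.03 3.5 0;1 0 -0.03 3.5 0;1 0 -0.03 3.5 0;1 0 -0.03 3.5 0"

```text
time_s: 5.08
eef_pos: [695.4, 43.8, 49.3]
eef_rot: [-0.0, 1.0, -0.0, 0.003]
contact_force: [-0.7, 0.7, 7.5]
finger_gap: 0.658
finger_force: 43.5
```

>>> play_rows:
  increments: "1 0 0 -2 0;1 0 0 -4 0;1 0 0 -4.5 0;1 2.19 9.72 -4.5 0;1 2.19 9.72 -4.5 0;1 2.19 9.72 -4.5 0;1 2.19 9.72 -4.5 0;1 2.19 9.72 -4.5 0;1 2.19 9.72 -4.5 0;1 2.19 9.72 -4.5 0"

```text
time_s: 6.32
eef_pos: [626.4, 334.9, 178.6]
eef_rot: [-0.0, 1.0, -0.001, -0.001]
contact_force: [-0.4, -0.0, -2.5]
finger_gap: 0.663
finger_force: 44.0
```

```bash
python3 - <<'E'
from h import *
state(); im,W=tops("wrist"); 
im,W=cloud("top"); cv2.imwrite("pics/t2.png",im)
im,W=cloud("wrist"); cv2.imwrite("pics/w2.png",im)
hsv=cv2.cvtColor(im,cv2.COLOR_BGR2HSV); 
for a,b,y0,y1 in((45,85,280,400),(0,8,130,260)):
    k=(hsv[...,0]>=a)&(hsv[...,0]<=b)&(hsv[...,1]>110)&(abs(W[...,2]-24)<5)&(W[...,1]>y0)&(W[...,1]<y1)
    P=W[k]; 
    if len(P): r=cv2.minAreaRect(P[:,:2].astype(np.float32)); print(len(P),P.min(0),P.max(0),r)
E
```

```text
t 6.33 pos [626.4 334.9 178.6] R [[-1.0, -0.001, -0.002], [-0.001, 1.0, -0.001], [0.002, -0.001, -1.0]] q [ 3.490e-01  4.120e-01  1.529e+00 -1.000e-03  1.203e+00 -1.223e+00] gap 0.6634397911608472 ff 44.019317091442645 F [-0.4 -0.  -2.5]
7152 [485.29467197 283.75092665  19.00495989] [639.20982338 384.8885632   26.89556668] ((562.4107666015625, 334.3463439941406), (94.0426025390625, 158.65713500976562), 87.00253295898438)
7371 [477.77142184 144.55967845  19.0019197 ] [663.08216189 252.95029688  26.79276361] ((567.1431884765625, 198.614990234375), (186.05259704589844, 95.89238739013672), 4.312821865081787)
```

View pics/w2.png

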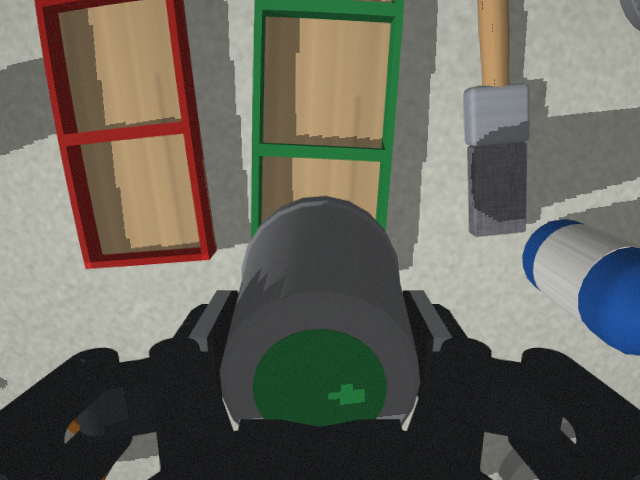

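The wrist view shows the planter upright in the jaws, above the end nest of the green tray (px 320,190). I lower it.

>>> play_rows:
  increments: "1 0 -0.05 1.7 0;1 0 -0.05 3.2 0;1 0 -0.05 4 0;1 0 -0.05 4.33 0;1 0 -0.05 4.33 0;-1 0 -0.05 4.33 0;-1 0 -0.05 4.33 0;-1 0 -0.05 4.33 0;-1 0 -0.05 2.33 0;-1 0 -0.05 0.33 0"

```text
time_s: 7.72
eef_pos: [626.4, 333.6, 169.8]
eef_rot: [-0.0, 1.0, -0.0, -0.001]
contact_force: [-0.1, 0.2, 0.4]
finger_gap: 0.998
finger_force: 0.0
```

```bash
python3 - <<'E'
from h import *
state(); im,W=tops("wrist"); tops("scene")
print(delta([559,47.5,170]))
E
```

```text
t 7.72 pos [626.4 333.6 169.8] R [[-1.0, -0.0, -0.003], [-0.0, 1.0, -0.001], [0.003, -0.001, -1.0]] q [ 0.347  0.419  1.536  0.     1.189 -1.224] gap 0.9982187928538954 ff 0.0 F [-0.1  0.2  0.4]
wrist green 3130 [630.  331.7  95.7] [629.3 331.7  96. ]
scene green 73 [627.4 334.8  95.7] [627.6 334.9  95.8]
scene red? 102 [439.8  37.   91.5] [440.   36.3  91.8]
scene green 114 [559.1  47.2  91.4] [560.1  46.8  91.7]
scene green 124 [468.4 -69.6  91.6] [468.1 -69.9  91.4]
scene red? 330 [ 624.1 -324.4   90.5] [ 624.1 -324.6   90.9]
t 7.83 pos [631.7 335.7 180.8] R [[-1.0, -0.0, 0.016], [-0.0, 1.0, 0.006], [-0.016, 0.006, -1.0]] q [ 0.347  0.411  1.526  0.     1.187 -1.224] gap 0.9958989926288793 ff 0.0 F [0.6 0.3 1. ]
[ 2.43 -9.61  0.26]
```

>>> play_rows:
  increments: "-1 2.29 -9.5 0 0;-1 2.29 -9.5 0 0;-1 2.29 -9.5 0 0;-1 2.29 -9.5 0 0;-1 2.29 -9.5 0 0;-1 2.29 -9.5 0 0;-1 2.29 -9.5 1.5 0;-1 2.29 -9.5 3.3 0;-1 2.29 -9.5 4.17 0;-1 2.29 -9.5 4.17 0"

```text
time_s: 9.07
eef_pos: [556.4, 50.1, 42.2]
eef_rot: [-0.001, 1.0, 0.0, -0.003]
contact_force: [1.5, -0.5, 0.6]
finger_gap: 1.0
finger_force: 0.0
```

>>> play_rows:
  increments: "1 0 0 0 0;1 0 0 0 0;1 0 0 0 0;1 0 0 0 0;1 0 0 0 0;1 0 0 -2 0;1 0 0 -4 0;1 0 0 -4.5 0"

```text
time_s: 10.07
eef_pos: [561.0, 48.7, 185.7]
eef_rot: [-0.0, 1.0, -0.0, 0.005]
contact_force: [0.5, 0.3, -1.6]
finger_gap: 0.663
finger_force: 44.0
```

>>> play_rows:
  increments: "1 0.77 9.62 0 0;1 0.77 9.62 0 0;1 0.77 9.62 0 0;1 0.77 9.62 0 0;1 0.77 9.62 0 0;1 0.77 9.62 0 0;1 0.77 9.62 1.5 0;1 0.77 9.62 3 0;1 0.77 9.62 4 0;1 0.77 9.62 4.33 0"

```text
time_s: 11.32
eef_pos: [532.9, 335.2, 51.7]
eef_rot: [0.001, 1.0, -0.003, -0.006]
contact_force: [-21.6, -10.5, 46.1]
finger_gap: 0.664
finger_force: 54.1
```

>>> play_rows:
  increments: "1 0 0 0 0;-1 0 0 0 0;-1 0 0 0 0;-1 0 0 0 0;-1 0 0 -2 0;-1 0 0 -4 0;-1 0 0 -4 0;-1 0 0 -4 0"

```text
time_s: 12.32
eef_pos: [534.9, 337.3, 169.7]
eef_rot: [-0.0, 1.0, -0.0, -0.0]
contact_force: [-0.4, -1.3, -0.4]
finger_gap: 1.003
finger_force: 0.0
```

```bash
python3 - <<'E'
from h import *
state(); im,W=tops("wrist"); tops("scene")
E
```

```text
t 12.32 pos [534.9 337.3 169.7] R [[-1.0, -0.0, -0.0], [-0.0, 1.0, -0.0], [0.0, -0.0, -1.0]] q [ 0.402  0.257  1.744 -0.     1.141 -1.169] gap 1.0027104884662628 ff 0.0 F [-0.4 -1.3 -0.4]
wrist green 3243 [533.  334.2  96. ] [532.6 334.2  96. ]
wrist green 2010 [625.  331.5  96.3] [625.2 331.6  96. ]
scene green 60 [532.3 338.3  95.6] [532.7 338.   95.5]
scene green 72 [626.9 336.3  95.5] [627.1 335.6  95.4]
scene red? 100 [440.4  38.4  91.4] [440.   36.5  91.7]
scene green 123 [468.  -69.2  91.1] [468.2 -70.1  91.6]
scene red? 332 [ 623.7 -324.6   90.9] [ 624.2 -324.6   90.9]
```

>>> play_rows:
  increments: "-1 2.3 -13.52 0 0;-1 2.3 -13.52 0 0;-1 2.3 -13.52 0 0;-1 2.3 -13.52 0 0;-1 2.3 -13.52 0 0;-1 2.3 -13.52 0 0;-1 2.3 -13.52 0 0;-1 2.3 -13.52 1.5 0;-1 2.3 -13.52 3.3 0;-1 2.3 -13.52 4.17 0"

```text
time_s: 13.68
eef_pos: [462.6, -67.1, 40.1]
eef_rot: [0.0, 1.0, 0.002, -0.004]
contact_force: [-0.3, 0.7, 0.5]
finger_gap: 0.999
finger_force: 0.0
```

>>> play_rows:
  increments: "-1 0 0 0 0;1 0 0 0 0;1 0 0 0 0;1 0 0 0 0;1 0 0 0 0;1 0 0 0 0;1 0 0 -2 0;1 0 0 -4 0;1 0 0 -4.5 0;1 0 0 -4.5 0"

```text
time_s: 14.92
eef_pos: [466.6, -68.2, 180.8]
eef_rot: [-0.0, 1.0, -0.0, 0.001]
contact_force: [0.6, 0.1, -1.7]
finger_gap: 0.664
finger_force: 43.8
```

>>> play_rows:
  increments: "1 0.81 13.65 0 0;1 0.81 13.65 0 0;1 0.81 13.65 0 0;1 0.81 13.65 0 0;1 0.81 13.65 0 0;1 0.81 13.65 0 0;1 0.81 13.65 0 0;1 0.81 13.65 0 0;1 0.81 13.65 0 0"

```text
time_s: 16.05
eef_pos: [440.7, 340.3, 177.4]
eef_rot: [-0.0, 1.0, -0.001, -0.002]
contact_force: [-0.2, -0.6, -1.0]
finger_gap: 0.665
finger_force: 43.8
```

```bash
python3 - <<'E'
from h import *
state(); im,W=cloud("wrist"); hsv=cv2.cvtColor(im,cv2.COLOR_BGR2HSV)
im2,W2=cloud("top"); hsv2=cv2.cvtColor(im2,cv2.COLOR_BGR2HSV)
for n,w,h in(("wrist",W,hsv),("top",W2,hsv2)):
  for nm,a,b,y0,y1 in(("g",45,85,280,400),("r",0,8,130,260)):
    k=(h[...,0]>=a)&(h[...,0]<=b)&(h[...,1]>90)&(abs(w[...,2]-24)<4)&(w[...,1]>y0)&(w[...,1]<y1)
    P=w[k]
    if len(P)>50:
        r=cv2.minAreaRect(P[:,:2].astype(np.float32)); print(n,nm,len(P),np.round(r[0]),np.round(r[1]),r[2],P.min(0).round(),P.max(0).round())
E
```

```text
t 16.05 pos [440.7 340.3 177.4] R [[-1.0, -0.0, -0.004], [-0.0, 1.0, -0.003], [0.004, -0.003, -1.0]] q [ 4.750e-01  9.000e-02  1.922e+00 -1.000e-03  1.135e+00 -1.095e+00] gap 0.6645194789108329 ff 43.82290331181139 F [-0.2 -0.6 -1. ]
wrist g 2155 [424. 341.] [94. 55.] 87.21585083007812 [394. 293.  20.] [453. 389.  26.]
wrist r 5858 [521. 195.] [279.  96.] 4.259118556976318 [379. 137.  20.] [663. 242.  27.]
top g 468 [535. 337.] [ 95. 277.] 87.4053726196289 [396. 284.  20.] [674. 384.  28.]
top r 727 [521. 197.] [277.  95.] 4.675440311431885 [380. 139.  20.] [661. 254.  28.]
```

>>> play_rows:
  increments: "1 0 0.02 1.7 0;1 0 0.02 3.2 0;1 0 0.02 3.8 0;1 0 0.02 4.1 0;1 0 0.02 4.28 0;1 0 0.02 4.28 0;-1 0 0.02 4.28 0;-1 0 0.02 4.28 0;-1 0 0.02 4.28 0"

```text
time_s: 17.27
eef_pos: [442.2, 342.2, 52.2]
eef_rot: [-0.0, 1.0, 0.0, 0.001]
contact_force: [-0.6, -0.1, -0.3]
finger_gap: 1.0
finger_force: 0.0
```

>>> play_rows:
  increments: "-1 0 0 -2 0;-1 0 0 -3.98 0;-1 0 0 -3.98 0;-1 0 0 -3.98 0"

```text
time_s: 17.77
eef_pos: [441.7, 341.9, 170.9]
eef_rot: [-0.0, 1.0, 0.0, 0.0]
contact_force: [0.0, 0.3, -1.0]
finger_gap: 1.006
finger_force: 0.0
```

```bash
python3 - <<'E'
from h import *
state(); im,W=tops("wrist"); tops("scene")
E
```

```text
t 17.77 pos [441.7 341.9 170.9] R [[-1.0, -0.0, 0.0], [-0.0, 1.0, 0.0], [-0.0, 0.0, -1.0]] q [ 0.477  0.098  1.925 -0.     1.118 -1.094] gap 1.0063226965121184 ff 0.0 F [ 0.   0.3 -1. ]
wrist green 3195 [442.4 340.6  96. ] [441.9 340.6  96. ]
wrist green 2120 [531.7 334.1  95.9] [531.4 334.3  96. ]
scene green 54 [441.4 344.9  95.6] [441.6 344.1  95.5]
scene green 59 [532.4 336.6  95.4] [532.7 338.1  95.3]
scene green 72 [627. 335.  95.] [627.3 335.1  95.6]
scene red? 101 [439.8  36.7  91.8] [439.9  36.7  91.7]
scene red? 331 [ 624.2 -324.3   90.5] [ 624.  -324.6   90.8]
```

>>> play_rows:
  increments: "-1 0.1 -10.1 0 0;-1 0.1 -10.1 0 0;-1 0.1 -10.1 0 0;-1 0.1 -10.1 0 0;-1 0.1 -10.1 0 0;-1 0.1 -10.1 0 0;-1 0.1 -10.1 1.5 0;-1 0.1 -10.1 3.3 0;-1 0.1 -10.1 4.17 0;-1 0.1 -10.1 4.17 0"

```text
time_s: 19.12
eef_pos: [435.8, 40.2, 42.6]
eef_rot: [-0.001, 1.0, 0.001, -0.004]
contact_force: [-0.1, 0.5, 0.9]
finger_gap: 0.999
finger_force: 0.0
```

>>> play_rows:
  increments: "1 0 0 0 0;1 0 0 0 0;1 0 0 0 0;1 0 0 0 0;1 0 0 0 0;1 0 0 -2 0;1 0 0 -4 0;1 0 0 -4.5 0;1 0 0 -4.5 0"

```text
time_s: 20.25
eef_pos: [439.3, 38.9, 181.8]
eef_rot: [-0.0, 1.0, -0.0, 0.001]
contact_force: [-0.2, -0.7, -1.7]
finger_gap: 0.665
finger_force: 44.0
```

>>> play_rows:
  increments: "1 0.34 5.08 0 0;1 0.34 5.08 0 0;1 0.34 5.08 0 0;1 0.34 5.08 0 0;1 0.34 5.08 1.7 0;1 0.34 5.08 3.2 0;1 0.34 5.08 3.8 0;1 0.34 5.08 4.1 0;1 0.34 5.08 4.28 0;1 0.34 5.08 4.28 0"

```text
time_s: 21.5
eef_pos: [429.5, 191.0, 53.3]
eef_rot: [0.0, 1.0, 0.0, 0.001]
contact_force: [-0.1, 1.2, -0.7]
finger_gap: 0.663
finger_force: 44.0
```

>>> play_rows:
  increments: "-1 0 0 0 0;-1 0 0 0 0;-1 0 0 0 0;-1 0 0 -2 0;-1 0 0 -3.98 0;-1 0 0 -3.98 0;-1 0 0 -3.98 0"

```text
time_s: 22.38
eef_pos: [428.4, 191.3, 171.5]
eef_rot: [-0.0, 1.0, -0.0, -0.0]
contact_force: [-0.1, 0.5, -0.8]
finger_gap: 1.001
finger_force: 0.0
```

```bash
python3 - <<'E'
from h import *
state(); im,W=tops("wrist"); tops("scene")
E
```

```text
t 22.38 pos [428.4 191.3 171.5] R [[-1.0, -0.0, -0.0], [-0.0, 1.0, -0.0], [0.0, -0.0, -1.0]] q [ 0.203 -0.109  2.13  -0.     1.12  -1.368] gap 1.0010295311534665 ff 0.0 F [-0.1  0.5 -0.8]
wrist red? 3243 [428.  189.4  95.8] [427.8 189.4  96. ]
wrist green 2551 [442.5 340.7  95.9] [442.1 340.   95.8]
scene green 54 [440.8 344.3  95.7] [441.5 344.4  95.5]
scene green 60 [532.3 337.   95.5] [532.7 338.   95.4]
scene red? 73 [428.4 190.9  96.5] [430.2 190.2  96.9]
scene green 72 [627.2 334.2  95.8] [627.4 334.8  95.8]
scene red? 330 [ 622.9 -324.1   90.8] [ 624.1 -324.6   90.8]
```

>>> play_rows:
  increments: "-1 -6.47 -17.13 0 0;-1 -6.47 -17.13 0 0;-1 -6.47 -17.13 0 0;-1 -6.47 -17.13 0 0;-1 -6.47 -17.13 0 0;-1 -6.47 -17.13 0 0;-1 -6.47 -17.13 0 0;-1 -6.47 -17.13 0 0;-1 -6.47 -17.13 0 0;-1 -6.47 -17.13 0 0"

```text
time_s: 23.72
eef_pos: [622.1, -325.5, 168.3]
eef_rot: [0.002, 1.0, 0.001, -0.002]
contact_force: [0.5, 1.0, -0.6]
finger_gap: 0.997
finger_force: 0.0
```

>>> play_rows:
  increments: "-1 0 0 1.5 0;-1 0 0 3.3 0;-1 0 0 4.17 0;-1 0 0 4.17 0;1 0 0 4.17 0;1 0 0 4.17 0;1 0 0 4.17 0;1 0 0 4.17 0;1 0 0 4.17 0;1 0 0 2.17 0"

```text
time_s: 24.98
eef_pos: [619.2, -319.9, 100.7]
eef_rot: [-0.0, 1.0, 0.004, -0.005]
contact_force: [0.2, -0.4, -1.2]
finger_gap: 0.66
finger_force: 43.3
```

```bash
python3 - <<'E'
from h import *
state(); im,W=tops("top")
E
```

```text
t 24.98 pos [ 619.2 -319.9  100.7] R [[-1.0, 0.0, -0.011], [-0.0, 1.0, 0.008], [0.011, 0.008, -1.0]] q [-0.622  0.47   1.602  0.     1.083 -2.193] gap 0.6595268426663822 ff 43.31088586477563 F [ 0.2 -0.4 -1.2]
top green 111 [629.3 334.1  97.2] [627.9 333.9  96.1]
top green 128 [533.1 337.2  96.1] [532.7 337.   95.7]
top green 131 [443.4 342.4  96.1] [442.9 342.6  95.8]
top red? 139 [428.3 191.7  94.6] [428.  192.   96.2]
```

>>> play_rows:
  increments: "1 0 0 -2.5 0;1 0.38 17.6 -2.5 0;1 0.38 17.6 -2.5 0;1 0.38 17.6 -2.5 0;1 0.38 17.6 -2.5 0;1 0.38 17.6 -2.5 0;1 0.38 17.6 -2.5 0;1 0.38 17.6 -2.5 0;1 0.38 17.6 -2.5 0;1 0.38 17.6 -2.5 0"

```text
time_s: 26.28
eef_pos: [610.6, 208.8, 181.9]
eef_rot: [-0.002, 1.0, 0.0, 0.0]
contact_force: [0.8, -0.6, -0.5]
finger_gap: 0.659
finger_force: 43.3
```

>>> play_rows:
  increments: "1 0 0 0 0;1 0 0 1.7 0;1 0 0 3.2 0;1 0 0 3.8 0;1 0 0 4.1 0;1 0 0 4.28 0;1 0 0 4.28 0"

```text
time_s: 27.15
eef_pos: [612.9, 205.6, 55.3]
eef_rot: [-0.0, 1.0, 0.0, 0.002]
contact_force: [0.1, 0.5, -0.3]
finger_gap: 0.664
finger_force: 43.3
```

>>> play_rows:
  increments: "-1 0 0 0 0;-1 0 0 0 0;-1 0 0 0 0;-1 0 0 -2 0;-1 0 0 -3.98 0;-1 0 0 -3.98 0;-1 0 0 -3.98 0"

```text
time_s: 28.02
eef_pos: [611.2, 205.5, 172.7]
eef_rot: [-0.0, 1.0, -0.0, 0.0]
contact_force: [-1.2, 0.1, -0.8]
finger_gap: 0.999
finger_force: 0.0
```

```bash
python3 - <<'E'
from h import *
state(); im,W=tops("wrist"); tops("scene")
im,W=cloud("top"); hsv=cv2.cvtColor(im,cv2.COLOR_BGR2HSV)
k=(im.max(2)<45)&(W[...,2]<8)&(abs(W[...,0]-640)<120)&(abs(W[...,1]+150)<120)
cv2.imwrite("pics/mat.png",cv2.resize(np.hstack([im[150:280,310:430],cv2.cvtColor(k[150:280,310:430].astype(np.uint8)*255,cv2.COLOR_GRAY2BGR)]),None,fx=3,fy=3))
P=W[k]; print(k.sum(),cv2.minAreaRect(P[:,:2].astype(np.float32)))
E
```

```text
t 28.02 pos [611.2 205.5 172.7] R [[-1.0, -0.0, 0.0], [-0.0, 1.0, -0.0], [-0.0, -0.0, -1.0]] q [ 0.167  0.28   1.71  -0.     1.151 -1.404] gap 0.9987456177416872 ff 0.0 F [-1.2  0.1 -0.8]
wrist green 3444 [533.2 334.1  95.8] [533.2 333.7  95.7]
wrist red? 3186 [612.2 204.1  96. ] [611.8 204.   96. ]
wrist green 2639 [627.7 331.1  95.9] [627.2 330.9  95.8]
scene green 53 [436.4 351.7  94.9] [436.9 351.5  95.4]
scene red? 72 [428.6 191.6  96.7] [430.1 190.3  96.8]
scene green 73 [626.9 335.5  96.1] [627.4 335.6  95.5]
scene red? 91 [613.4 206.5  96.8] [613.6 205.   96.9]
0 ((0.0, 0.0), (0.0, 0.0), 0.0)
```

View pics/mat.png

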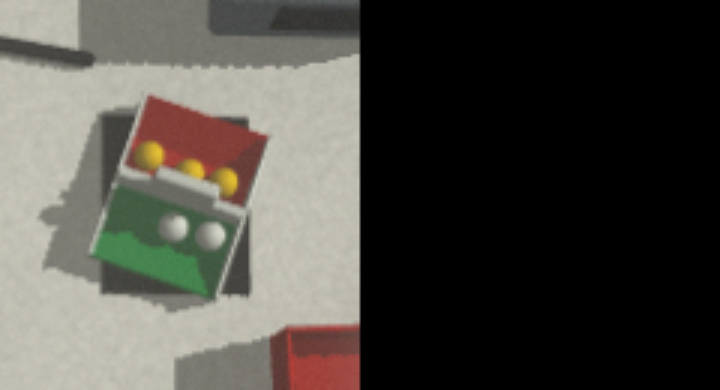

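The crop shows the mat as a nearly axis-aligned black rectangle, about px 344–393 by 188–248, with the dish turned on it, three yellow balls and at least two white ones. The near green planter seems to have been nudged, so I check that.

```bash
python3 - <<'E'
from h import *
m=arm.camera_model("top"); f=240/np.tan(np.radians(m["fov_y"])/2); K=np.array([[f,0,m["cx"]],[0,f,m["cy"]],[0,0,1.]])
p=cv2.undistortPoints(np.array([[[343.7,248.3]],[[393,248.3]],[[393,189]],[[343.7,188.3]],[[368.3,218.3]]]),K,np.array([m["k1"],0,0,0.]))[:,0]
T=np.array(m["cam_to_world"]); d=np.c_[p,np.ones(5)]@T[:3,:3].T; print((T[:3,3]+d*((3-T[2,3])/d[:,2])[:,None]).round(1))
im,W=tops("wrist"); tops("top"); cv2.imwrite("pics/w4.png",im)
E
```

```text
[[ 554.2  -85.     3. ]
 [ 555.7 -213.8    3. ]
 [ 715.4 -216.3    3. ]
 [ 715.3  -84.7    3. ]
 [ 634.7 -149.6    3. ]]
wrist green 3534 [533.5 334.4  95.7] [533.5 334.1  95.8]
wrist red? 3259 [612.9 204.1  96.1] [612.3 204.1  96. ]
wrist green 2726 [628.1 331.2  95.5] [627.8 331.3  95.8]
```

View pics/w4.png

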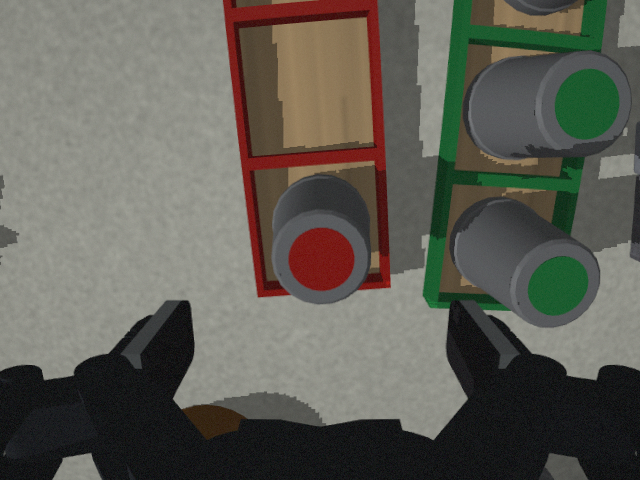

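>>> play_rows:
  increments: "-1 -0.91 -11.82 -1 2.53;-1 -0.91 -11.82 -1 2.53;-1 -0.91 -11.82 -1 2.53;-1 -0.91 -11.82 -1 2.53;-1 -0.91 -11.82 -1 2.53;-1 -0.91 -11.82 -1 2.53;-1 -0.91 -11.82 -1 2.53;-1 -0.91 -11.82 -1 2.53;-1 -0.91 -11.82 -1 2.53"

```text
time_s: 29.4
eef_pos: [638.6, -147.5, 202.1]
eef_rot: [0.175, 0.985, 0.0, -0.001]
contact_force: [-0.3, 0.3, -0.7]
finger_gap: 0.999
finger_force: 0.0
```

```bash
python3 - <<'E'
from h import *
p,M=state(); print("tooly deg",np.degrees(np.arctan2(M[1,1],M[0,1])))
im,W=cloud("wrist"); cv2.imwrite("pics/w5.png",im)
k=(W[...,2]>73)&(W[...,2]<90)&(abs(W[...,0]-640)<60)&(abs(W[...,1]+150)<60)
P=W[k]; r=cv2.minAreaRect(P[:,:2].astype(np.float32)); print(k.sum(),np.median(P,0).round(1),r)
im,W=tops("scene")
k=(W[...,2]>74)&(W[...,2]<90)&(abs(W[...,0]-640)<60)&(abs(W[...,1]+150)<60)
P=W[k]; 
if len(P): print(np.median(P,0).round(1),cv2.minAreaRect(P[:,:2].astype(np.float32)))
tops("top")
E
```

```text
t 29.4 pos [ 638.6 -147.5  202.1] R [[-0.939, 0.344, -0.001], [0.344, 0.939, 0.001], [0.001, 0.0, -1.0]] q [-0.382  0.275  1.66   0.     1.208 -1.601] gap 0.9985012953331922 ff 0.0 F [-0.3  0.3 -0.7]
tooly deg 69.87077695223981
1800 [ 638.4 -152.7   80.8] ((639.26953125, -153.6026153564453), (55.40336990356445, 12.497480392456055), 70.92356872558594)
scene green 53 [436.  352.8  95.8] [436.9 351.6  95.3]
scene green 63 [532.3 341.1  95.5] [532.6 338.5  95.4]
scene green 72 [627.7 334.2  95.8] [627.2 335.4  95.5]
scene red? 93 [614.  205.9  97.5] [613.4 204.7  97. ]
[ 640.9 -152.7   80.5] ((639.6660766601562, -151.30035400390625), (53.5728874206543, 14.370725631713867), 71.80982971191406)
top green 115 [628.3 334.3  95.4] [627.7 334.1  95.8]
top red? 138 [611.9 206.4  95.9] [612.1 206.3  95.7]
top red? 152 [428.3 192.1  96. ] [428.4 191.7  96.3]
```

View pics/w5.png

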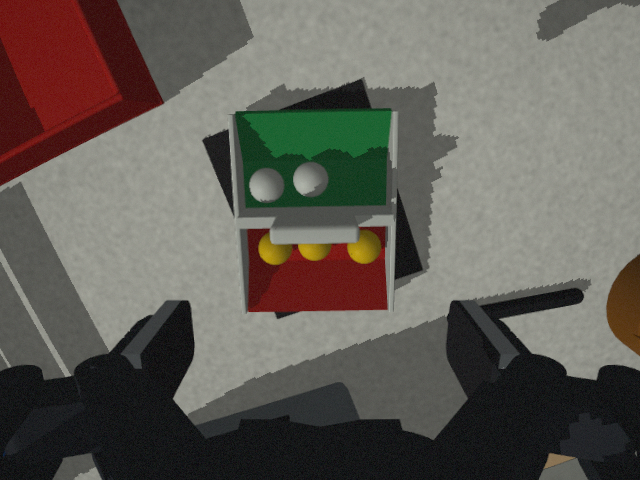

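The wrist view shows the tab (px 315,230) with two white balls in green and three yellow in red, and the jaws aligned with the tab's length. I grip the tab ends so the dish can pivot about its y in the jaws.

>>> play_rows:
  increments: "-1 0 -0.04 1.5 -0.1;-1 0 -0.04 3 -0.1;-1 0 -0.04 4.2 -0.1;-1 0 -0.04 4.8 -0.1;-1 0 -0.04 4.9 -0.1;1 0 -0.04 4.9 -0.1;1 0 -0.04 4.9 -0.1;1 0 -0.04 4.9 -0.1;1 0 -0.04 4.9 -0.1;1 0 -0.04 4.9 -0.1"
  force: 30

```text
time_s: 30.8
eef_pos: [639.9, -150.8, 58.2]
eef_rot: [0.169, 0.986, -0.0, 0.002]
contact_force: [-0.2, 0.4, 5.9]
finger_gap: 0.65
finger_force: 33.5
```

>>> play_rows:
  increments: "1 0 0 -0.3 0;1 0 0 -0.8 0;1 0 0 -1.4 0;1 0 0 -2 0;1 0 0 -2.6 0;1 0 0 -3.2 0;1 0 0 -3.6 0;1 0 0 -3.8 0;1 0 0 -3.8 0"

```text
time_s: 31.92
eef_pos: [638.4, -150.3, 170.0]
eef_rot: [0.169, 0.986, -0.0, 0.0]
contact_force: [-0.2, -0.4, -3.2]
finger_gap: 0.651
finger_force: 32.6
```

```bash
python3 - <<'E'
from h import *
p,M=state(); 
im,W=cloud("scene"); cv2.imwrite("pics/s6.png",im[150:450,150:500])
k=(W[...,2]<8)&(im.max(2)<60)&(abs(W[...,0]-640)<100)&(abs(W[...,1]+150)<85)
P=W[k]; print("mat",k.sum(),cv2.minAreaRect(P[:,:2].astype(np.float32)) if len(P) else 0)
E
```

```text
t 31.93 pos [ 638.4 -150.3  170. ] R [[-0.943, 0.333, 0.0], [0.333, 0.943, -0.0], [-0.0, -0.0, -1.0]] q [-0.386  0.306  1.684 -0.     1.152 -1.617] gap 0.6505473992662721 ff 32.6251083612442 F [-0.2 -0.4 -3.2]
mat 4351 ((637.68017578125, -149.56402587890625), (130.337646484375, 159.25418090820312), 89.56805419921875)
```

View pics/s6.png

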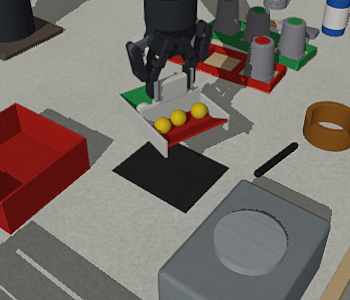

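The dish hangs level with its balls, and the bare mat shows centred at (637.5, -149.5). Now I turn it and carry it over the tub.

>>> play_rows:
  increments: "1 .15 -.2 0 .26;1 .49 -.68 0 .86;1 1.07 -1.5 0 1.88;1 1.75 -2.45 0 3.08;1 2.43 -3.4 0 4.28;1 3.1 -4.35 0 5.47;1 3.78 -5.3 0 6.67;1 4.37 -6.12 0 7.7;1 4.7 -6.6 0 8.3;1 4.85 -6.8 0 8.55"

```text
time_s: 33.22
eef_pos: [432.1, -294.6, 169.3]
eef_rot: [0.695, 0.719, -0.0, -0.0]
contact_force: [0.4, -0.4, -3.0]
finger_gap: 0.652
finger_force: 32.7
```

```bash
python3 - <<'E'
from h import *
p,M=state(); print("tooly deg",np.degrees(np.arctan2(M[1,1],M[0,1])))
im,W=cloud("wrist"); cv2.imwrite("pics/w7.png",im); hsv=cv2.cvtColor(im,cv2.COLOR_BGR2HSV)
for c in ["wrist","top","scene"]:
    im,W=cloud(c); hsv=cv2.cvtColor(im,cv2.COLOR_BGR2HSV)
    k=((hsv[...,0]<8)|(hsv[...,0]>172))&(hsv[...,1]>110)&(abs(W[...,2]-69)<4)&(abs(W[...,0]-436)<120)&(abs(W[...,1]+325)<120)
    P=W[k]
    for nm,s in (("+y",P[P[:,1]>-265]),("-y",P[P[:,1]<-385]),("+x",P[P[:,0]>500]),("-x",P[P[:,0]<370])):
        if len(s)>20: print(c,nm,len(s),s.min(0).round(),s.max(0).round(),np.median(s,0).round())
E
```

```text
t 33.23 pos [ 432.1 -294.6  169.3] R [[-0.035, 0.999, -0.001], [0.999, 0.035, 0.001], [0.001, -0.001, -1.0]] q [-0.793  0.022  2.009 -0.     1.112 -0.827] gap 0.6524875347748563 ff 32.74880111217499 F [ 0.4 -0.4 -3. ]
tooly deg 1.9829926260041788
wrist +y 582 [ 342. -265.   66.] [ 522. -234.   72.] [ 518. -250.   70.]
wrist +x 1710 [ 516. -354.   66.] [ 527. -234.   72.] [ 521. -289.   70.]
wrist -x 329 [ 342. -355.   68.] [ 348. -242.   72.] [ 345. -292.   70.]
top +y 36 [ 366. -265.   65.] [ 520. -232.   73.] [ 517. -239.   69.]
top +x 48 [ 502. -328.   66.] [ 523. -232.   73.] [ 520. -253.   69.]
scene +y 183 [ 442. -264.   65.] [ 525. -232.   72.] [ 502. -237.   69.]
scene -y 492 [ 348. -418.   65.] [ 531. -385.   73.] [ 449. -411.   69.]
scene +x 520 [ 500. -412.   65.] [ 531. -232.   73.] [ 524. -335.   69.]
scene -x 197 [ 346. -418.   65.] [ 369. -329.   72.] [ 352. -379.   69.]
```

View pics/w7.png

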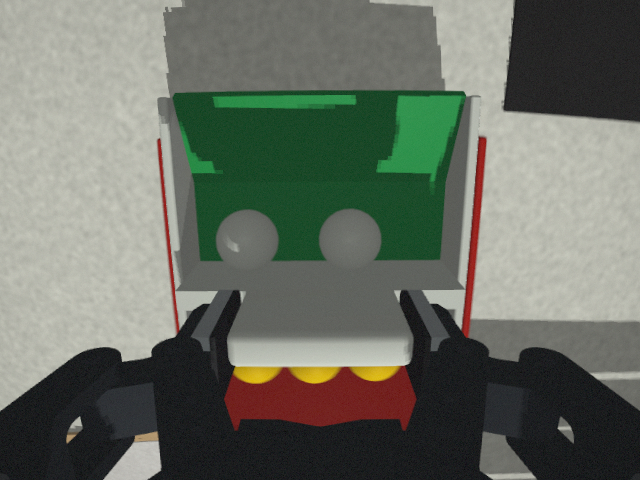

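The dish is over the tub with its red side inward; white balls show at px (247,240) and (350,238), and the tub's side walls flank it. I lower the green underside onto the near tub wall so the dish pivots in the jaws.

>>> play_rows:
  increments: "1 -.23 0 .4 0;1 -.23 0 .9 0;1 -.23 0 1.4 0;1 -.23 0 1.7 0;1 -.23 0 1.9 0;1 -.23 0 2.05 0;1 -.23 0 2.2 0;1 -.23 0 2.35 0;1 -.23 0 2.5 0;1 -.23 0 2.5 0"
  force: 24

```text
time_s: 34.67
eef_pos: [436.8, -310.7, 101.4]
eef_rot: [0.692, 0.722, -0.005, 0.011]
contact_force: [-4.0, -15.7, 10.6]
finger_gap: 0.651
finger_force: 37.3
```

```bash
python3 - <<'E'
from h import *
p,M=state()
im,W=cloud("scene"); cv2.imwrite("pics/s8.png",cv2.resize(im[180:400,60:340],None,fx=2.5,fy=2.5))
E
```

```text
t 34.67 pos [ 436.8 -310.7  101.4] R [[-0.042, 0.999, 0.009], [0.999, 0.042, -0.022], [-0.022, 0.008, -1.0]] q [-0.803  0.132  2.031 -0.011  0.956 -0.839] gap 0.6505218060927402 ff 37.331029772758484 F [ -4.  -15.7  10.6]
```

View pics/s8.png

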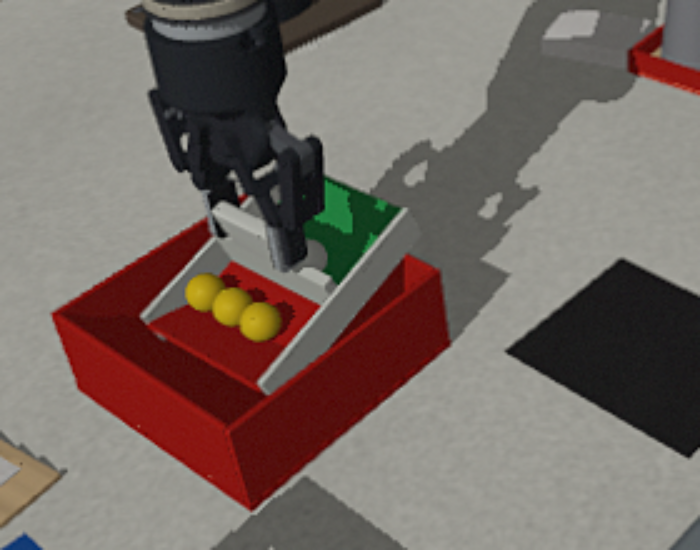

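The dish is tilting as planned (roughly 25–30°): yellow balls still at crop px (205–260, 290–320), red rim inside the tub. I continue lowering.

>>> play_rows:
  increments: "1 .08 0 .15 0;1 .15 0 .3 0;1 .2 0 .45 0;1 .2 0 .55 0;1 .2 0 .65 0;1 .2 0 .65 0"

```text
time_s: 35.48
eef_pos: [438.7, -306.6, 84.9]
eef_rot: [0.692, 0.722, -0.005, 0.014]
contact_force: [-4.2, -15.2, 20.9]
finger_gap: 0.649
finger_force: 29.6
```

```bash
cat >> h.py <<'E'
def tilt():
    im,W=cloud("scene"); hsv=cv2.cvtColor(im,cv2.COLOR_BGR2HSV)
    k=(hsv[...,0]>45)&(hsv[...,0]<85)&(hsv[...,1]>110)&(abs(W[...,0]-436)<110)&(abs(W[...,1]+270)<110)&(W[...,2]>20)
    P=W[k]; 
    if len(P)>30:
        print("green",len(P),P.min(0).round(),P.max(0).round(),"normal",np.linalg.svd(P-P.mean(0),full_matrices=False)[2][2].round(2))
    k=(hsv[...,0]>18)&(hsv[...,0]<35)&(hsv[...,1]>150)&(abs(W[...,0]-436)<110)&(abs(W[...,1]+325)<130)
    n,l,st,_=cv2.connectedComponentsWithStats(k.astype(np.uint8))
    for i in range(1,n):
        if st[i,4]>15: print("yellow",st[i,4],W[l==i].mean(0).round())
    return im,W
E
python3 - <<'E'
from h import *
p,M=state(); im,W=tilt(); cv2.imwrite("pics/s9.png",cv2.resize(im[180:400,60:340],None,fx=2.5,fy=2.5))
E
```

```text
t 35.48 pos [ 438.7 -306.6   84.9] R [[-0.042, 0.999, 0.013], [0.999, 0.042, -0.026], [-0.027, 0.012, -1.0]] q [-0.795  0.153  2.044 -0.012  0.918 -0.83 ] gap 0.6493606929345528 ff 29.608593117445707 F [ -4.2 -15.2  20.9]
green 730 [ 378. -360.   50.] [ 498. -228.  312.] normal [ 0.13  0.91 -0.41]
yellow 525 [ 435. -330.   45.]
```

>>> play_rows:
  increments: "1 .08 0 .1 0;1 .15 0 .2 0;1 .2 0 .3 0;1 .2 0 .4 0;1 .2 0 .4 0"

```text
time_s: 36.15
eef_pos: [440.1, -304.9, 81.2]
eef_rot: [0.691, 0.722, -0.008, 0.016]
contact_force: [-17.6, -11.3, 56.3]
finger_gap: 0.648
finger_force: 45.4
```

```bash
python3 - <<'E'
from h import *
p,M=state(); im,W=tilt(); cv2.imwrite("pics/s10.png",cv2.resize(im[180:400,60:340],None,fx=2.5,fy=2.5))
E
```

```text
t 36.15 pos [ 440.1 -304.9   81.2] R [[-0.044, 0.999, 0.013], [0.998, 0.044, -0.033], [-0.034, 0.012, -0.999]] q [-0.789  0.157  2.047 -0.018  0.904 -0.822] gap 0.6475148457792482 ff 45.44943870976567 F [-17.6 -11.3  56.3]
green 715 [ 379. -314.   50.] [ 502. -228.  294.] normal [ 0.13  0.92 -0.38]
yellow 531 [ 435. -330.   43.]
```

View pics/s10.png

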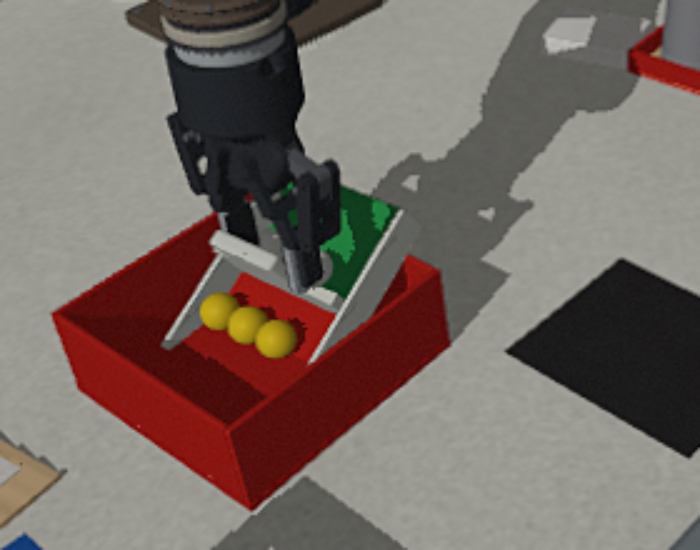

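At about 40° the red rim seems to bear on the tub floor (56 N), with the yellow balls at crop px (220–275, 310–338) still in. I lift, then push the red rim against the tub's far wall to tilt further, which gives a longer lever.

>>> play_rows:
  increments: "1 -.4 0 -.5 0;1 -.4 0 -.9 0;1 -.4 0 -1.3 0;1 -.4 0 -1.6 0;1 -.4 0 -1.6 0"
  force: 30

```text
time_s: 36.83
eef_pos: [433.8, -300.7, 111.3]
eef_rot: [0.693, 0.721, 0.0, 0.0]
contact_force: [0.2, 0.0, -3.1]
finger_gap: 0.644
finger_force: 37.1
```

```bash
python3 - <<'E'
from h import *
p,M=state(); im,W=tilt(); cv2.imwrite("pics/s11.png",cv2.resize(im[180:400,60:340],None,fx=2.5,fy=2.5))
E
```

```text
t 36.83 pos [ 433.8 -300.7  111.3] R [[-0.039, 0.999, 0.0], [0.999, 0.039, -0.0], [-0.0, 0.0, -1.0]] q [-0.799  0.109  2.035  0.     0.997 -0.837] gap 0.6438057546859784 ff 37.13367905002087 F [ 0.2  0.  -3.1]
green 731 [ 372. -310.   79.] [ 501. -225.  239.] normal [-0.23 -0.86  0.45]
yellow 531 [ 428. -332.   73.]
```

View pics/s11.png

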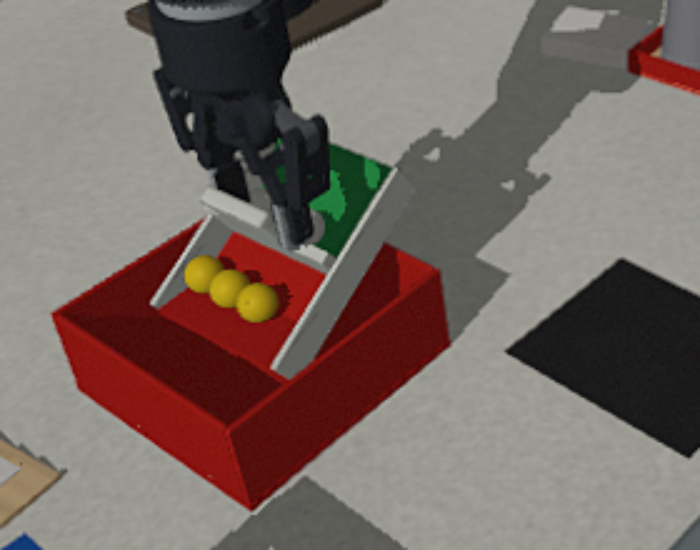

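>>> play_rows:
  increments: "1 -.5 0 .1 0;1 -1.2 0 .2 0;1 -1.9 0 .2 0;1 -2.3 0 .2 0;1 -2.5 0 .2 0;1 -2.7 0 .2 0;1 -2.9 0 .2 0;1 -3.1 0 .2 0;1 -3.25 0 .2 0;1 -3.25 0 .2 0"

```text
time_s: 38.12
eef_pos: [436.4, -397.8, 103.7]
eef_rot: [0.694, 0.72, 0.001, -0.003]
contact_force: [-0.5, 4.1, -2.8]
finger_gap: 0.646
finger_force: 34.0
```

```bash
python3 - <<'E'
from h import *
p,M=state(); im,W=tilt(); cv2.imwrite("pics/s12.png",cv2.resize(im[180:400,60:340],None,fx=2.5,fy=2.5))
E
```

```text
t 38.12 pos [ 436.4 -397.8  103.7] R [[-0.036, 0.999, -0.002], [0.999, 0.036, 0.006], [0.006, -0.002, -1.0]] q [-0.912  0.253  1.883  0.002  1.012 -0.949] gap 0.6455660555855309 ff 33.96689236164093 F [-0.5  4.1 -2.8]
green 915 [ 347. -350.   66.] [ 490. -264.  161.] normal [-0.01  1.   -0.08]
yellow 322 [ 431. -396.   55.]
```

View pics/s12.png

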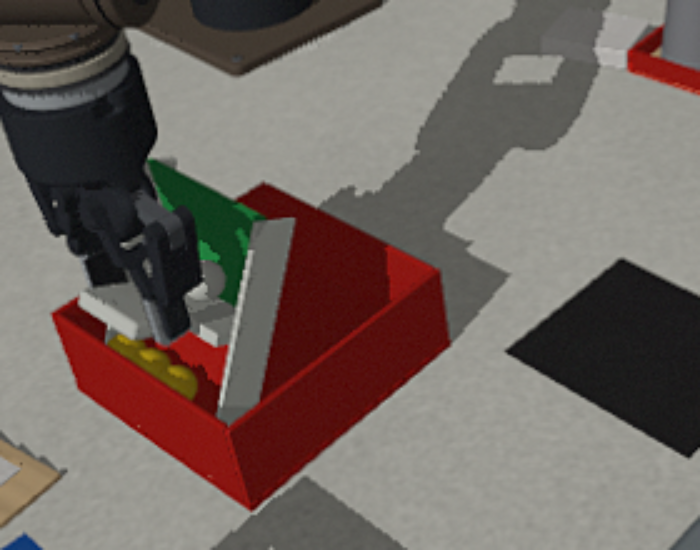

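The dish is now about 60° tilted. The yellow balls lie against the tub wall (crop px 120–190, 345–380), and a white ball is held behind the divider (207,280). Backing away lets the yellow ones drop.

>>> play_rows:
  increments: "1 .15 0 0 0;1 .4 0 0 0;1 .7 0 0 0;1 1 0 0 0;1 1.4 0 0 0;1 1.8 0 0 0;1 2.1 0 -.2 0;1 2.2 0 -.4 0;1 2.2 0 -.4 0"

```text
time_s: 39.3
eef_pos: [435.3, -333.0, 118.5]
eef_rot: [0.693, 0.72, -0.0, 0.001]
contact_force: [-0.8, -0.2, -2.3]
finger_gap: 0.651
finger_force: 34.1
```

```bash
python3 - <<'E'
from h import *
p,M=state(); im,W=tilt(); cv2.imwrite("pics/s13.png",cv2.resize(im[180:400,60:340],None,fx=2.5,fy=2.5))
E
```

```text
t 39.3 pos [ 435.3 -333.   118.5] R [[-0.038, 0.999, 0.002], [0.999, 0.038, -0.002], [-0.002, 0.002, -1.0]] q [-0.838  0.141  1.984 -0.     1.013 -0.876] gap 0.6512864336900305 ff 34.093939661979675 F [-0.8 -0.2 -2.3]
green 736 [ 388. -322.  101.] [ 503. -266.  245.] normal [ 0.09  1.   -0.02]
```

View pics/s13.png

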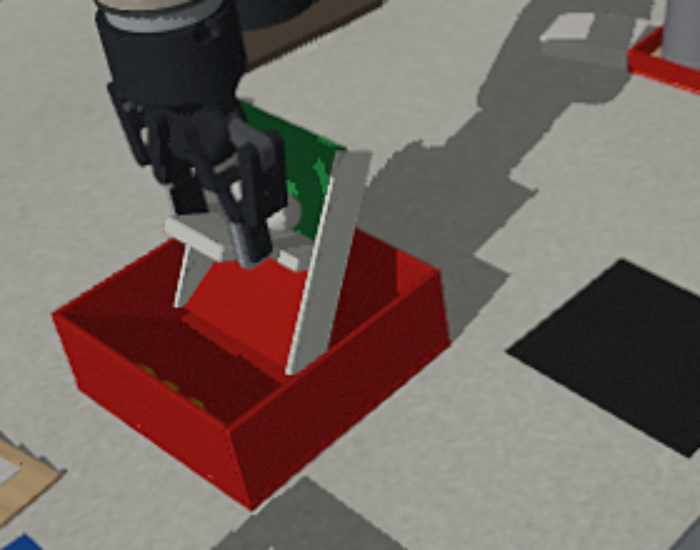

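All three yellow balls are in the tub (crop px 145–195, 370–400, in shadow) and the white ones stayed. I sweep the dish's underside over the near wall top to level it on the way out.

>>> play_rows:
  increments: "1 .6 0 -.28 0;1 1.2 0 -.28 0;1 1.7 0 -.28 0;1 2.1 0 -.28 0;1 2.5 0 -.28 0;1 2.9 0 -.28 0;1 3.3 0 -.28 0;1 3.8 0 -.28 0;1 4.3 0 -.28 0;1 4.8 0 -.28 0"

```text
time_s: 40.6
eef_pos: [429.7, -188.4, 126.2]
eef_rot: [0.694, 0.72, -0.0, 0.001]
contact_force: [0.4, -4.3, 1.0]
finger_gap: 0.651
finger_force: 36.1
```

```bash
python3 - <<'E'
from h import *
p,M=state(); im,W=cloud("scene"); cv2.imwrite("pics/s14.png",cv2.resize(im[120:400,60:380],None,fx=2,fy=2))
E
```

```text
t 40.6 pos [ 429.7 -188.4  126.2] R [[-0.038, 0.999, 0.001], [0.999, 0.038, -0.002], [-0.002, 0.001, -1.0]] q [-6.290e-01 -4.600e-02  2.164e+00 -1.000e-03  1.022e+00 -6.670e-01] gap 0.6512713548452648 ff 36.137956380844116 F [ 0.4 -4.3  1. ]
```

View pics/s14.png

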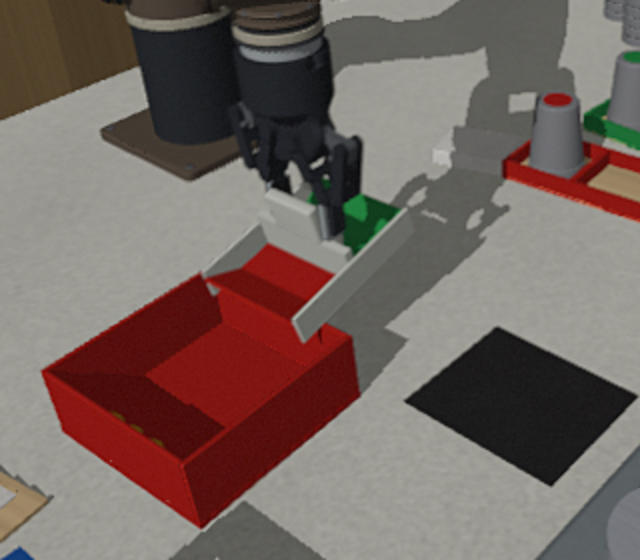

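The tilt is down to about 20°, with the red rim still over the tub wall. I lift clear, turn and carry it to the mat.

>>> play_rows:
  increments: "1 0 0 -.6 0;1 .05 .2 -1.3 -.6;1 .15 .8 -1.3 -1.8;1 .28 1.6 -1.3 -3;1 .42 2.5 -1.3 -4.3;1 .59 3.5 -1.3 -5.6;1 .75 4.6 -1.3 -6.9;1 .91 5.6 -1.3 -8.2;1 1.04 6.4 -1.3 -9.5;1 1.11 6.81 -1.3 -10.7"

```text
time_s: 41.9
eef_pos: [631.5, -144.9, 161.8]
eef_rot: [0.016, 1.0, 0.003, -0.003]
contact_force: [1.2, 0.0, -1.9]
finger_gap: 0.643
finger_force: 35.2
```

>>> play_rows:
  increments: "1 0 0 0 0;1 0 0 .8 0;1 0 0 1.6 0;1 0 0 2.1 0;1 0 0 2.4 0;1 0 0 2.7 0;1 0 0 3 0;1 0 0 3.3 0;1 0 0 3.6 0;1 0 0 3.6 0"

```text
time_s: 43.15
eef_pos: [632.5, -148.2, 59.4]
eef_rot: [0.019, 1.0, -0.0, -0.0]
contact_force: [-6.9, 0.3, 7.9]
finger_gap: 0.643
finger_force: 41.7
```

```bash
cat >> h.py <<'E'
def dish():
    p,M=state(); print("tooly",np.degrees(np.arctan2(M[1,1],M[0,1])).round(1))
    for c in ("scene","top"):
        im,W=cloud(c); hsv=cv2.cvtColor(im,cv2.COLOR_BGR2HSV); B=(abs(W[...,0]-640)<130)&(abs(W[...,1]+150)<120)&(W[...,2]>3)&(W[...,2]<75)&(hsv[...,1]>110)
        for nm,k in (("green",B&(hsv[...,0]>45)&(hsv[...,0]<85)),("red",B&((hsv[...,0]<8)|(hsv[...,0]>172)))):
            P=W[k]
            if len(P)>20: print(c,nm,len(P),"zq",np.percentile(P[:,2],[1,20,50,80,99]).round(),"mean",P.mean(0).round(),"x",P[:,0].min().round(),P[:,0].max().round(),"y",P[:,1].min().round(),P[:,1].max().round())
    for q in ("dish","dish_red_rim","dish_grip","white_ball1","yellow_ball1"):
        print(q,[(np.round(o["xyz"]).astype(int).tolist(),round(o["p"],2)) for o in arm.spot_point(q,"scene") if o["p"]>.3])
E
python3 -c "
from h import *
dish()"
```

```text
t 43.15 pos [ 632.5 -148.2   59.4] R [[-0.999, 0.038, -0.001], [0.038, 0.999, -0.001], [0.001, -0.001, -1.0]] q [-3.860e-01  4.260e-01  1.751e+00 -1.000e-03  9.650e-01 -1.918e+00] gap 0.6426070484901049 ff 41.672548055648804 F [-6.9  0.3  7.9]
tooly 87.8
scene green 553 zq [24. 31. 38. 46. 52.] mean [ 582. -161.   38.] x 563.0 706.0 y -201.0 -90.0
scene red 2206 zq [ 4. 14. 18. 26. 70.] mean [ 638. -171.   23.] x 510.0 715.0 y -270.0 -93.0
top red 111 zq [ 4. 16. 26. 67. 73.] mean [ 560. -215.   37.] x 511.0 713.0 y -270.0 -98.0
dish [([433, 349, 6], 0.68), ([632, -149, 16], 0.59)]
dish_red_rim [([712, -150, 28], 0.72), ([536, 336, 2], 0.48)]
dish_grip [([645, -146, 74], 0.84)]
white_ball1 [([621, -185, 34], 0.4)]
yellow_ball1 [([637, -150, 15], 0.53)]
```

>>> play_rows:
  increments: "1 0 0 .1 0;1 0 0 .2 0;1 0 0 .3 0;1 0 0 .4 0;1 0 0 .4 0"
  force: 20

```text
time_s: 44.12
eef_pos: [632.7, -149.0, 50.7]
eef_rot: [0.018, 1.0, -0.001, -0.0]
contact_force: [-16.0, 1.0, 22.4]
finger_gap: 0.648
finger_force: 65.0
```

```bash
python3 -c "
from h import *
dish()"
```

```text
t 44.12 pos [ 632.7 -149.    50.7] R [[-0.999, 0.037, -0.001], [0.037, 0.999, -0.002], [0.001, -0.002, -1.0]] q [-0.386  0.439  1.752 -0.003  0.951 -1.919] gap 0.6475400976183728 ff 64.96382472105324 F [-16.    1.   22.4]
tooly 87.9
scene green 499 zq [13. 19. 26. 32. 36.] mean [ 583. -164.   25.] x 565.0 625.0 y -201.0 -92.0
scene red 2080 zq [ 4. 10. 14. 27. 70.] mean [ 639. -174.   21.] x 512.0 719.0 y -270.0 -94.0
top red 121 zq [ 4. 16. 25. 66. 72.] mean [ 568. -211.   36.] x 511.0 716.0 y -270.0 -99.0
dish [([643, -149, 10], 0.96)]
dish_red_rim [([715, -154, 28], 0.7)]
dish_grip [([621, -187, 27], 0.58), ([642, -147, 68], 0.57), ([530, 335, 1], 0.55)]
white_ball1 [([622, -188, 23], 0.44)]
yellow_ball1 []
```

>>> play_rows:
  increments: "1 0 0 -.3 0;-1 0 0 -.35 0;-1 0 0 -.4 0;-1 0 0 -.4 0;-1 0 0 -1 0;-1 0 0 -2 0;-1 0 0 -3.5 0;-1 0 0 -5 0;-1 0 0 -5 0;-1 0 0 -5 0"

```text
time_s: 45.72
eef_pos: [632.0, -147.6, 195.0]
eef_rot: [0.019, 1.0, -0.0, 0.0]
contact_force: [0.7, -0.3, 0.1]
finger_gap: 1.002
finger_force: 0.0
```

```bash
python3 -c "
from h import *
dish(); tops('scene')
im,W=cloud('wrist'); k=(W[...,2]>73)&(W[...,2]<90)&(abs(W[...,0]-640)<60)&(abs(W[...,1]+150)<60)
P=W[k]; print('tab',k.sum(),np.median(P,0).round(1),cv2.minAreaRect(P[:,:2].astype(np.float32)) if len(P) else 0)
for q in ('white_ball1','yellow_ball1','dish'): print(q,[(np.round(o['xyz']).astype(int).tolist(),round(o['p'],2)) for o in arm.spot_point(q,'wrist')+arm.spot_point(q,'top') if o['p']>.25])
"
```

```text
t 45.73 pos [ 632.  -147.6  195. ] R [[-0.999, 0.039, 0.0], [0.039, 0.999, -0.0], [-0.0, -0.0, -1.0]] q [-0.385  0.267  1.683 -0.     1.191 -1.917] gap 1.0021289168298273 ff 0.0 F [ 0.7 -0.3  0.1]
tooly 87.8
scene green 826 zq [ 6. 13. 19. 24. 29.] mean [ 581. -147.   19.] x 565.0 711.0 y -201.0 -89.0
scene red 1992 zq [ 4.  7. 14. 28. 70.] mean [ 636. -174.   21.] x 510.0 719.0 y -270.0 -93.0
top red 88 zq [ 3. 10. 45. 68. 74.] mean [ 517. -249.   42.] x 510.0 520.0 y -270.0 -231.0
dish [([638, -148, 5], 0.9)]
dish_red_rim [([713, -150, 30], 0.71)]
dish_grip [([639, -147, 63], 0.66)]
white_ball1 [([615, -186, 17], 0.62), ([640, -142, 64], 0.33)]
yellow_ball1 []
scene green 53 [435.5 350.8  95.1] [436.7 351.2  95.4]
scene green 63 [533.1 337.   95.5] [532.7 338.4  95.4]
scene green 72 [627.4 334.8  95.4] [627.1 335.5  95.5]
scene red? 91 [613.2 204.5  96.8] [613.8 204.7  97.1]
tab 1893 [ 638.5 -150.2   80.8] ((639.5386962890625, -150.33877563476562), (55.50082015991211, 12.067232131958008), 87.7676010131836)
white_ball1 [([623, -147, 19], 0.97), ([617, -191, 18], 0.63)]
yellow_ball1 [([425, -400, 21], 0.65), ([449, -396, 13], 0.59), ([397, -403, 16], 0.49)]
dish [([638, -150, 10], 0.7)]
```

>>> play_rows:
  increments: "-1 0 2 -2 0;-1 5 13.8 -2 0;-1 5 13.8 -2 0;-1 5 13.8 -2 0;-1 5 13.8 -2 0;-1 5 13.8 -2 0;-1 5 13.8 -2 0;-1 5 13.8 -2 0;-1 5 13.8 -2 0;-1 5 13.8 -2 0"

```text
time_s: 47.72
eef_pos: [498.7, 271.3, 254.7]
eef_rot: [0.02, 1.0, -0.0, 0.0]
contact_force: [-0.3, 0.1, -0.3]
finger_gap: 0.996
finger_force: 0.0
```

```bash
python3 -c "
from h import *
state(); im,W=tops('wrist'); tops('scene'); tops('top')
k=(W[...,2]>88)&(W[...,2]<102)
n,l,st,_=cv2.connectedComponentsWithStats(k.astype(np.uint8))
for i in range(1,n):
    if st[i,4]>400:
        P=W[l==i]; c=P.mean(0); print('plane',c.round(1),np.ptp(P,0).round(),np.linalg.svd(P-c,full_matrices=False)[2][2].round(3))
"
```

```text
t 47.73 pos [498.7 271.3 254.7] R [[-0.999, 0.039, 0.0], [0.039, 0.999, -0.0], [-0.0, -0.0, -1.0]] q [ 0.32   0.039  1.829 -0.     1.274 -1.212] gap 0.9959677854809023 ff 0.0 F [-0.3  0.1 -0.3]
wrist red? 2016 [428.4 189.2  96. ] [428.3 189.5  96. ]
wrist green 1982 [437.9 347.6  95.6] [437.7 347.4  95.8]
wrist green 1591 [533.7 334.   96. ] [533.4 333.9  95.9]
wrist red? 1288 [612.9 203.9  96.1] [612.3 203.9  96.1]
wrist green 1222 [628.  331.   95.9] [627.8 331.1  96. ]
scene green 52 [436.8 353.   95.3] [436.6 351.5  95.3]
scene green 60 [533. 338.  95.] [532.7 338.   95.5]
scene red? 73 [429.  191.4  97.1] [430.3 190.1  97. ]
scene green 73 [627.7 333.9  95.6] [627.4 335.5  95.5]
scene red? 91 [613.  204.6  97.4] [613.8 204.7  97.1]
top green 83 [628.8 332.   95.7] [629.6 330.7  96.1]
top red? 137 [611.9 206.6  96.8] [612.1 206.2  95.9]
top red? 153 [428.4 192.3  95.9] [428.5 191.8  96. ]
plane [428.2 190.9  95.3] [51. 52. 10.] [0.001 0.022 1.   ]
plane [437.4 346.3  95.1] [52. 52. 10.] [-0.001 -0.017  1.   ]
plane [531.6 333.1  95.1] [52. 52. 10.] [-0.022 -0.015  1.   ]
plane [609.3 205.1  95.1] [52. 52. 10.] [-0.043  0.016  0.999]
plane [624.8 330.5  95. ] [52. 51. 10.] [-0.045 -0.011  0.999]
```

```bash
python3 -c "
from rig import arm
print(arm.job_done())"
```

```text
the job is handed in; nothing more can be done
None
```

Job handed in with no verdict shown: by my last camera readings, all five planters were seated upside down in the right trays (one green one was nudged about 8 mm but stayed seated), the three yellow balls were in the tub, and the dish was level with both white balls, about 2 mm off the mat's centre.

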